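# Set and lock the carver's turntable

## Task

Set the plaster model for carving: swing the turntable round by its wooden peg until the brass tongue on its rim points at the aluminium index post, then lock it there with the push button on the grey box and prove the lock by pushing the peg firmly but gently sideways for a moment. Each full press of the button switches the hidden brake between locked and free and nothing shows which it is, so feel it at the peg first and never force the table round against its brake; leave it locked at the index, and leave everything else on the bench where it is.

Things in the scene. Friction and masses are not known exactly. Their poses are not given: they have to be found in the camera images.
- stand: carving stand, fixed to the bench: plywood board 320 x 400 x 18 mm that carries everything below. Origin on the bench at the foot of the turntable axis, z up. In its frame the board spans x -155 to 165 mm and y -145 to 255 mm; a grey switch box 70 x 70 mm with its top at z 68 mm stands at x -40, y 200 mm. It may stand turned by up to about 0.35 rad.
- turntable: round wooden turntable, 250 mm across, top face at z 56 mm, turning about its own vertical z axis (origin on the axis at bench height). x axis: from the axis to the brass tongue; the peg is on the -x side. A plaster block 110 x 100 mm is clamped on its middle (steel clamps reach 63 mm from the axis on both y sides); its highest point is at z 99 mm
- axis (a point): point on the turntable's axis at the height of its top face (z 56 mm). Free, the table turns with about 1 to 2 N at the peg and stops when no longer pushed; locked, it gives under 1 mm at the peg for pushes up to about 10 N and slips somewhere above that, which is not allowed: feel with about 5 N
- peg_top (a point): centre of the top of the round upright wooden peg on the turntable, 16 mm in diameter, 50 mm tall (z 56 to 106 mm), 105 mm from the axis; clear space all round it
- tongue (a point): end of the flat brass tongue at the rim of the turntable, 125 mm from the axis, diametrically opposite the peg
- index_tip (a point): the place the tongue's end must come to: on the rim circle, 125 mm from the axis, right at the inner point of the index post
- index: aluminium index post (12 x 14 mm, top at z 60 mm) fixed on the board just outside the rim, 141 mm from the axis. Its origin lies on the turntable axis at bench height; its x axis points from the axis to the post
- button_top (a point): centre of the flat top of the black push button, 36 mm in diameter, z 84 mm at rest, on the grey box. Each full press, then full release, switches the brake (locked to free, free to locked); the button comes back to the same height in both states
- brake_block: rubber brake block hidden under the turntable, left of the axis: locked, it is pressed on the underside with 10 N or more; free, it hardly touches. It moves less than 0.1 mm, so its place does not tell the state
- jar: bystander: small amber glass jar with white cap, 48 mm across, 70 mm tall, on the stand's board on the far side of the switch box. Origin at its underside
- weight: bystander: small brass weight with a knob, 32 mm across, 38 mm tall, on the bench. Origin at its underside
- spatula: bystander: modelling spatula 200 mm long lying on the bench
- brush: bystander: brush 190 mm long lying on the bench
- tablet: bystander: plaster tablet 110 x 80 x 22 mm on the bench
- offcut: bystander: wood offcut 120 x 35 x 30 mm on the bench
- water_cup: bystander: white ceramic cup 72 mm across, 75 mm tall
- button: the same black push button (origin 16 mm below its top). It goes straight down 12.5 mm: first a spring of 1.5 to 3 N, from about 8 mm down a bump of 4 to 13 N, a snap through at about 10.5 mm, then a hard stop. Only a press right to the stop is sure to switch. A force stop at about 17 N finds the hard stop; more than 45 N damages it

How it is judged:
On the way, in this order (a step that is already met when the one before it is completed fails the run):
1. the tongue has been brought to the index (within 5 mm) with the brake free (horizontal distance between tongue and index_tip below 0.005 m and contact force between brake_block and turntable below 3 N), for 0.2 s.
2. the brake has been locked with the tongue within 5 mm of the index (horizontal distance between tongue and index_tip below 0.005 m and contact force between brake_block and turntable above 5 N), for 0.2 s.
3. the lock has been proved: the fingers push on the table with 2.5 N or more for 0.25 s and it stays (horizontal distance between tongue and index_tip below 0.006 m and contact force between brake_block and turntable above 5 N and contact force between the fingers and turntable above 2.5 N), for 0.25 s.
At the end, for the whole second after the job is handed in: The tongue stands within 6 mm of the index tip, the hidden brake is locked (block pressed on with over 5 N) and the turntable is at rest (horizontal distance between tongue and index_tip below 0.006 m and contact force between brake_block and turntable above 5 N and angular speed of turntable below 0.05 rad/s); the robot touches nothing.
It fails at once if the button is pressed with more than 45 N (contact force between any of the fingers, the arm and button above 45 N).
It fails at once if the turntable is forced round against its locked brake (contact force between brake_block and turntable above 5 N and angular speed of turntable above 0.3 rad/s).
It fails at once if a bystander is knocked away (moved more than 20 mm) (distance of any of jar, weight, spatula, brush, tablet, offcut, water_cup from where it was at the start of the episode above 0.02 m).
It also fails if it takes over 72 s, if anything falls off the work surface, if the arm or the gripper's body presses on something with over 40 N, if the wrist force passes 120 N, or if a joint passes its speed limit or range.

## Robot

A 6-joint arm with a two-finger parallel gripper is mounted at the origin on the work surface. World frame = base frame: x ahead of the robot, y to its left, z up, the work surface at z = 0. Lengths are in m, angles in rad, forces in N, time in s.
With the tool pointing down it reaches from about 0.3 to 0.95 m from the base axis. Payload 3.1 kg.
Tool frame: the origin (TCP) lies at the very end of the fingers, on their centre line; the grasp point (between the pads) lies 19 mm behind it (r.tcp_to_grasp is the distance from the TCP to the grasp point, in m); z points along the fingers, y is the line along which they close (so a half turn about z gives the same grasp; the last joint's range is limited). The gripper opens to 85 mm and grips with 20 to 120 N. Pads are 22 mm wide; open, the fingers measure 114 mm over their backs; the gripper's body (76 mm by 85 mm) begins 54 mm behind the grasp point. The pads swing forward as they close: fully open they stand 13 mm farther back than shut.
Start: joints at [-1.39, 0.308, 1.634, -0, 1.2, -0.07], TCP at [0.155, -0.605, 0.231] pointing down, gripper open.
Joint ranges: [-3.06, 3.06], [-0.79, 1.96], [0.05, 2.63], [-1.19, 4.34], [0.05, 2.64], [-2.94, 2.94]. Speed limits (rad/s): [2.79, 2.79, 3.14, 3.14, 3.14, 3.14].

## Interface

Orientations are given as a unit quaternion [x, y, z, w].
In Python, from cell import r, camera, search_frame gives the robot as it stands.
- The arm moves only by the tool servo_tool, never from a script. Its argument "commands" is a list of rows, each an object of numbers: "dx", "dy", "dz": the shift along the tool's x, y, z in mm; "yaw": the turn about the tool's z in rad; "claw": the gripper's target within -1 to 1 (shut at 1, half-way at 0, fully open at -1). In form: [{"dx": .., "dy": .., "dz": .., "yaw": .., "claw": ..}, ...]. A call has 1 to 10 rows; each row is the pose to reach, as a shift and turn from the pose commanded when the call began, along the tool's axes at that moment; what a row does not reach only later rows make up. A row lasts 1/8 s, in which the tool goes at most 62.5 mm and 10.7 degrees, less where a joint would pass 70% of its speed; a pose out of reach is approached as far as the arm can. A call with a gripper value outside its range is refused whole. The fingers move at their own pace and stop on an object; the grip force is fixed at half the most. Time passes only in rows, so rows that repeat a pose let the fingers close. It gives the time, the measured TCP pose, the force, the opening and the grip force at its end, in the units of the state.
- r.state(): the state, without advancing time (a new reading comes with each control period).
- camera(name): name is "side" or "top"; returns a dict with "image" (400x640x3 uint8, blue, green, red), "intrinsics" (3x3 intrinsics, pixels), "dist_coeffs" ([k1, k2, p1, p2, k3] as OpenCV has them; the pictures are not rectified), "R" (3x3) and "t" (3): a world point X has camera coordinates R X + t. Camera axes: x right, y down, z forward; pixel columns grow to the right and rows downward; lengths in m; the calibration is good to about 2 mm. A picture is of the moment at which its call begins. There is no depth.
- r.hand_in(): hands the job in; it is judged then, once.
Trained networks look in a picture, given as the dict that the camera call returned (one of the last four; its "shot" number tells which), for a name from the list of things; names that differ only in an ending like _2 or _b are one class to them, and where a whole thing is asked for, a point or a joint stands for the part that bears it (a point fixed in the world has none). Each returns a list of dicts, best first, with "conf" (0 to 1); they miss things now and then, are a little off and sometimes report something else, mostly with a low value. They report only what shows in the picture. A call takes as long as a camera call.
- search_frame(picture, query): "point" ([x, y, z] in m, in world coordinates, good to about 4 mm: the middle of the surface that is visible of it).
The state is a dict: "t": time; "qpos": joint angles; "qd": joint speeds; "tau": joint torques, N m; "tool_pos": TCP position; "orientation": TCP orientation; "force": force on the tool from outside, world axes, zero at the start; "torque": the same for the moment, N m; "grip_width": finger opening in m; "gripper_force": force on a finger pad.
Only numpy, scipy, OpenCV 4.12 (cv2) and the standard library are available. Lean on these libraries where they do the work, as an engineer would, in place of code of your own. Each camera call takes 0.05 s, during which the arm holds its last target. There are 200 camera calls.

## Working session

There is one attempt and no reset: what is moved stays moved. The work goes in short steps, Python scripts to look and compute and a tool call to move; the robot and the scene stay as the last step left them, time stands still between calls to the robot, and variables do not carry over. Pictures are saved under pics/ and viewed, at most 10 in all, crops included, and the job is handed in when it is done.

Besides the shell and the picture viewer there is one more tool, called after ">>>" by a JSON object that holds its "fn" and its "kwargs", one argument or row to a line. servo_tool: Moves the arm, as the interface text tells. Its arguments: {"type":"object","properties":{"commands":{"type":"array"}},"required":["commands"]}

```bash
mkdir -p pics
cat > h.py <<'E'
from cell import r, camera, search_frame
import numpy as np, cv2
def ray(c,uv,z):
    K=np.array(c["intrinsics"]);R=np.array(c["R"]);t=np.array(c["t"])
    p=cv2.undistortPoints(np.array([[uv]],float),K,np.array(c["dist_coeffs"]))[0,0]
    d=R.T@np.array([p[0],p[1],1]);o=-R.T@t
    return o+d*(z-o[2])/d[2]
def proj(c,X):
    R=np.array(c["R"]);t=np.array(c["t"])
    return cv2.projectPoints(np.array([X],float),cv2.Rodrigues(R)[0],t,np.array(c["intrinsics"]),np.array(c["dist_coeffs"]))[0][0,0]
E
python3 - <<'E'
from h import *
for n in("top","side"):
    c=camera(n);cv2.imwrite(f"pics/{n}0.png",c["image"])
    for q in("axis","peg_top","tongue","index","button_top","jar","turntable","weight","water_cup"):
        s=search_frame(c,q)
        print(n,q,[(np.round(a["point"],3).tolist(),round(a["conf"],2)) for a in s[:2]])
s=r.state();print(s["t"],s["tool_pos"],s["orientation"],s["force"],s["grip_width"])
E
```

```text
top axis [([0.552, -0.088, 0.055], 0.55)]
top peg_top [([0.554, -0.086, 0.054], 0.57)]
top tongue [([0.558, -0.088, 0.057], 0.82), ([0.545, -0.035, 0.023], 0.42)]
top index []
top button_top [([0.508, 0.11, 0.087], 0.46)]
top jar [([0.654, 0.115, 0.09], 0.85)]
top turntable [([0.554, -0.085, 0.058], 0.92)]
top weight [([0.401, -0.33, 0.024], 0.55)]
top water_cup [([0.705, 0.373, 0.04], 0.92)]
side axis []
side peg_top []
side tongue [([0.546, -0.049, 0.059], 0.61), ([0.692, -0.055, 0.031], 0.24)]
side index [([0.694, -0.059, 0.032], 0.64), ([0.545, -0.042, 0.06], 0.56)]
side button_top []
side jar [([0.652, 0.133, 0.063], 0.95), ([0.548, -0.047, 0.062], 0.32)]
side turntable [([0.544, -0.04, 0.057], 0.6)]
side weight []
side water_cup []
1.0 [ 0.1550803  -0.60547074  0.23128775] [9.92146564e-01 1.25080756e-01 5.40274179e-07 2.19326099e-05] [-0.49371159  0.69057291 -0.96247388] 0.08539410904074046
```

View pics/top0.png

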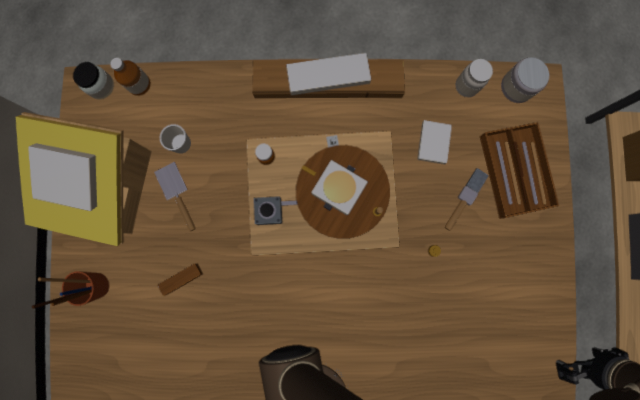

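View pics/side0.png

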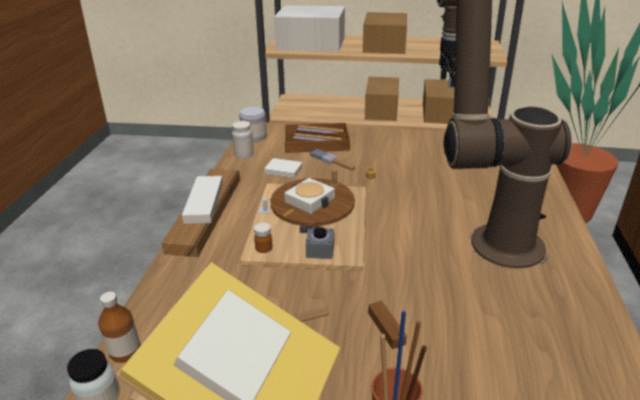

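The top view shows the turntable at about (343,191), peg at (378,211), tongue at (308,171), index post at (333,140) and button at (267,210). I'll enlarge that area and measure it.

Run:
```python
from h import *
c=camera("top");im=c["image"]
cv2.imwrite("pics/crop.png",cv2.convertScaleAbs(cv2.resize(im[125:260,240:405],None,fx=4.4,fy=4.4,interpolation=cv2.INTER_CUBIC),alpha=1.8))
for n,uv,z in(("axis",(343,191),.056),("peg",(378,211),.106),("tongue",(308,171),.058),("index",(333,140),.06),("button",(267,210),.084),("b1",(247,139),.018),("b2",(392,132),.018),("b3",(399,246),.018),("b4",(252,254),.018)):
    print(n,np.round(ray(c,uv,z),4))
```

```text
axis [ 0.5576 -0.0892  0.056 ]
peg [ 0.5007 -0.174   0.106 ]
tongue [0.6106 0.0027 0.058 ]
index [ 0.6934 -0.0634  0.06  ]
button [0.5054 0.1067 0.084 ]
b1 [0.7078 0.1726 0.018 ]
b2 [ 0.7266 -0.2277  0.018 ]
b3 [ 0.4135 -0.2409  0.018 ]
b4 [0.3924 0.1542 0.018 ]
```

View pics/crop.png

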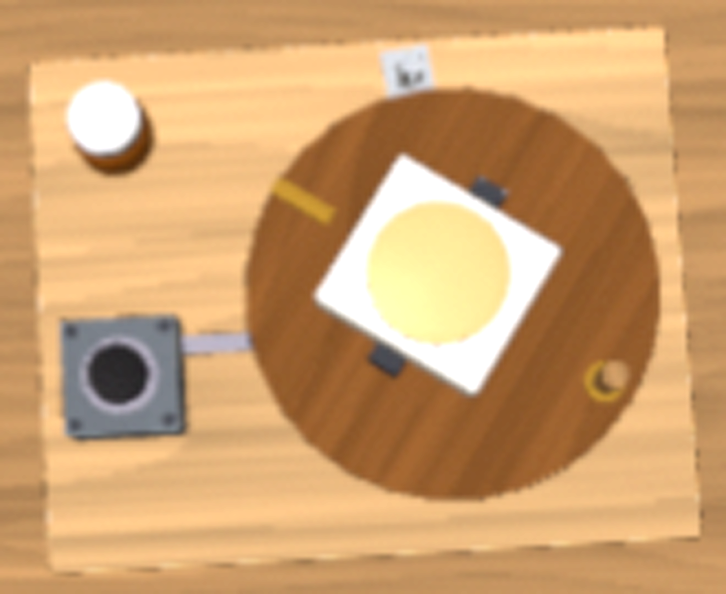

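```bash
cat >> h.py <<'E'
from scipy.spatial.transform import Rotation as Ro
def rel(P,ydir=None):
    "shift in tool axes (mm) and yaw to bring TCP to P with tool y along ydir"
    s=r.state();M=Ro.from_quat(s["orientation"]).as_matrix()
    d=M.T@(np.array(P)-s["tool_pos"])*1000
    yaw=None
    if ydir is not None:
        v=M.T@np.array([ydir[0],ydir[1],0]);yaw=np.arctan2(-v[0],v[1]);yaw=(yaw+np.pi/2)%np.pi-np.pi/2
    return np.round(d,1),yaw
E
python3 - <<'E'
from h import *
c=camera("top")
f=lambda x,y,z:ray(c,(240+x/4.4-.4,125+y/4.4-.4),z)
ax=f(453,293.5,.056);pg=f(614,376,.106);tg=f(274,182,.058);ix=f(407,72,.06);bt=f(118,375,.084)
pb=f(603,381,.056)
print("ax",ax,"btn",bt,"pegtop",pg,"pegbase",pb)
for n,p in(("peg",pg),("pegb",pb),("tongue",tg),("ix",ix)):
    d=(p-ax)[:2];print(n,np.hypot(*d),np.arctan2(d[1],d[0]))
d=(pg-ax)[:2];ph=np.arctan2(d[1],d[0])
t=(-np.sin(ph),np.cos(ph));print("t",t)
print(rel([pg[0],pg[1],.2],t), rel([bt[0],bt[1],.1]))
E
```

```text
ax [ 0.55679147 -0.08797817  0.056     ] btn [0.50585329 0.10819924 0.084     ] pegtop [ 0.50303801 -0.17695192  0.106     ] pegbase [ 0.50430696 -0.17689456  0.056     ]
peg 0.10395076567936185 -2.1142615016359096
pegb 0.10325090072526379 -2.104029346238547
tongue 0.12630786332971755 1.0090354629692178
ix 0.13671861231725987 0.1982672269204546
t (np.float64(0.8559219643898491), np.float64(-0.5171050095241988))
(array([ 443.4, -328.8,   31.3]), np.float64(-0.7765340607922726)) (array([ 516.9, -604.3,  131.3]), None)
```

>>> {"fn": "servo_tool", "kwargs": {
  "commands": [
    {"dx": 50,"dy": -37,"dz": 0,"yaw": -0.15,"claw": 0.3},
    {"dx": 100,"dy": -74,"dz": 0,"yaw": -0.3,"claw": 0.3},
    {"dx": 150,"dy": -111,"dz": 0,"yaw": -0.45,"claw": 0.3},
    {"dx": 200,"dy": -148,"dz": 0,"yaw": -0.6,"claw": 0.3},
    {"dx": 250,"dy": -185,"dz": 0,"yaw": -0.75,"claw": 0.3},
    {"dx": 300,"dy": -222,"dz": 0,"yaw": -0.777,"claw": 0.3},
    {"dx": 350,"dy": -260,"dz": 10,"yaw": -0.777,"claw": 0.3},
    {"dx": 400,"dy": -297,"dz": 20,"yaw": -0.777,"claw": 0.3},
    {"dx": 443,"dy": -329,"dz": 31,"yaw": -0.777,"claw": 0.3},
    {"dx": 443,"dy": -329,"dz": 31,"yaw": -0.777,"claw": 0.3}
  ]
}}

```text
t: 2.35
tool_pos: [0.5038, -0.1735, 0.1994]
orientation: [0.869, 0.494, -0.0, -0.001]
force: [0.4, -0.9, 0.6]
grip_width: 0.0299
gripper_force: 0.0
```

>>> {"fn": "servo_tool", "kwargs": {
  "commands": [
    {"dx": 0,"dy": 0,"dz": 0,"yaw": 0,"claw": 0.3}
  ]
}}

```text
t: 2.48
tool_pos: [0.5024, -0.1769, 0.2003]
orientation: [0.871, 0.492, -0.0, 0.0]
force: [0.2, -0.9, -1.1]
grip_width: 0.03
gripper_force: 0.0
```

Run:
```python
from h import *
s=r.state();print(s["tool_pos"],s["grip_width"],s["force"],rel([.503,-.177,.07],(.856,-.517)),Ro.from_quat(s["orientation"]).as_matrix().round(3))
a=camera("top")["image"][150:260,320:440];b=camera("side")["image"][100:250,240:440]
cv2.imwrite("pics/h1.png",np.hstack([cv2.resize(a,(390,358)),cv2.resize(b,(400,358))])*1)
```

```text
[ 0.50236499 -0.17693205  0.20028694] 0.029996513288905246 [ 0.21302024 -0.89177002 -1.07323467] (array([  0.4,   0.6, 130.3]), np.float64(0.001402146330311549)) [[ 0.516  0.857 -0.001]
 [ 0.857 -0.516 -0.001]
 [-0.001 -0.    -1.   ]]
```

View pics/h1.png

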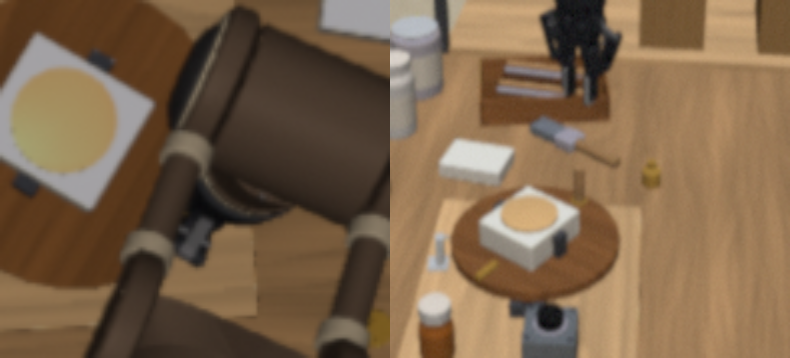

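The side crop shows the two fingers directly above the peg, at (580,80) and (579,185), so I'm lowering them around it.

>>> {"fn": "servo_tool", "kwargs": {
  "commands": [
    {"dx": 0,"dy": 0,"dz": 40,"yaw": 0,"claw": 0.3},
    {"dx": 0,"dy": 0,"dz": 70,"yaw": 0,"claw": 0.3},
    {"dx": 0,"dy": 0,"dz": 85,"yaw": 0,"claw": 0.3},
    {"dx": 0,"dy": 0,"dz": 95,"yaw": 0,"claw": 0.3}
  ]
}}

```text
t: 3.08
tool_pos: [0.5024, -0.1778, 0.1051]
orientation: [0.871, 0.491, 0.0, 0.0]
force: [-0.6, -0.2, 0.1]
grip_width: 0.0299
gripper_force: 0.0
```

>>> {"fn": "servo_tool", "kwargs": {
  "commands": [
    {"dx": 0,"dy": 0,"dz": 10,"yaw": 0,"claw": 0.3},
    {"dx": 0,"dy": 0,"dz": 20,"yaw": 0,"claw": 0.3},
    {"dx": 0,"dy": 0,"dz": 30,"yaw": 0,"claw": 0.3},
    {"dx": 0,"dy": 0,"dz": 35,"yaw": 0,"claw": 0.3},
    {"dx": 0,"dy": 0,"dz": 35,"yaw": 0,"claw": 0.3}
  ]
}}

```text
t: 3.7
tool_pos: [0.5023, -0.1766, 0.0698]
orientation: [0.871, 0.492, -0.0, -0.0]
force: [0.2, -0.5, -0.3]
grip_width: 0.0296
gripper_force: 0.0
```

>>> {"fn": "servo_tool", "kwargs": {
  "commands": [
    {"dx": 0,"dy": -2,"dz": 0,"yaw": 0,"claw": 0.3},
    {"dx": 0,"dy": -4,"dz": 0,"yaw": 0,"claw": 0.3},
    {"dx": 0,"dy": -4,"dz": 0,"yaw": 0,"claw": 0.3}
  ]
}}

```text
t: 4.08
tool_pos: [0.4991, -0.1747, 0.0705]
orientation: [0.871, 0.492, 0.0, 0.0]
force: [-0.1, -1.0, -0.2]
grip_width: 0.0299
gripper_force: 0.0
```

>>> {"fn": "servo_tool", "kwargs": {
  "commands": [
    {"dx": 0,"dy": -1,"dz": 0,"yaw": 0,"claw": 0.3},
    {"dx": 0,"dy": -2,"dz": 0,"yaw": 0,"claw": 0.3}
  ]
}}

```text
t: 4.32
tool_pos: [0.4975, -0.1737, 0.0704]
orientation: [0.871, 0.492, 0.0, 0.0]
force: [0.2, -0.9, 0.5]
grip_width: 0.03
gripper_force: 0.0
```

>>> {"fn": "servo_tool", "kwargs": {
  "commands": [
    {"dx": 0,"dy": -1,"dz": 0,"yaw": 0,"claw": 0.3},
    {"dx": 0,"dy": -1,"dz": 0,"yaw": 0,"claw": 0.3}
  ]
}}

```text
t: 4.58
tool_pos: [0.4966, -0.1732, 0.0703]
orientation: [0.871, 0.492, 0.0, 0.0]
force: [0.4, 0.4, -0.0]
grip_width: 0.0299
gripper_force: 0.1
```

>>> {"fn": "servo_tool", "kwargs": {
  "commands": [
    {"dx": 0,"dy": -0.5,"dz": 0,"yaw": 0,"claw": 0.3},
    {"dx": 0,"dy": -0.5,"dz": 0,"yaw": 0,"claw": 0.3}
  ]
}}

```text
t: 4.82
tool_pos: [0.4963, -0.1731, 0.0703]
orientation: [0.871, 0.492, 0.0, 0.0]
force: [0.5, -0.7, -1.5]
grip_width: 0.0298
gripper_force: 0.4
```

>>> {"fn": "servo_tool", "kwargs": {
  "commands": [
    {"dx": 0,"dy": -0.5,"dz": 0,"yaw": 0,"claw": 0.3},
    {"dx": 0,"dy": -0.5,"dz": 0,"yaw": 0,"claw": 0.3}
  ]
}}

```text
t: 5.08
tool_pos: [0.4958, -0.1727, 0.0703]
orientation: [0.871, 0.492, -0.0, 0.0]
force: [0.2, -0.8, -0.3]
grip_width: 0.0302
gripper_force: 0.4
```

>>> {"fn": "servo_tool", "kwargs": {
  "commands": [
    {"dx": 0,"dy": -0.5,"dz": 0,"yaw": 0,"claw": 0.3},
    {"dx": 0,"dy": -0.5,"dz": 0,"yaw": 0,"claw": 0.3}
  ]
}}

```text
t: 5.32
tool_pos: [0.4953, -0.1724, 0.0703]
orientation: [0.871, 0.492, -0.0, 0.0]
force: [0.0, -0.0, 1.1]
grip_width: 0.0301
gripper_force: 0.4
```

>>> {"fn": "servo_tool", "kwargs": {
  "commands": [
    {"dx": 0,"dy": -0.5,"dz": 0,"yaw": 0,"claw": 0.3},
    {"dx": 0,"dy": -0.5,"dz": 0,"yaw": 0,"claw": 0.3}
  ]
}}

```text
t: 5.58
tool_pos: [0.4948, -0.1721, 0.0703]
orientation: [0.871, 0.492, -0.0, -0.0]
force: [1.0, -0.4, 0.4]
grip_width: 0.0299
gripper_force: 0.4
```

>>> {"fn": "servo_tool", "kwargs": {
  "commands": [
    {"dx": 0,"dy": -0.5,"dz": 0,"yaw": 0,"claw": 0.3},
    {"dx": 0,"dy": -1,"dz": 0,"yaw": 0,"claw": 0.3}
  ]
}}

```text
t: 5.82
tool_pos: [0.494, -0.1717, 0.0703]
orientation: [0.871, 0.492, 0.0, 0.0]
force: [1.5, -1.8, 0.7]
grip_width: 0.0302
gripper_force: 0.5
```

>>> {"fn": "servo_tool", "kwargs": {
  "commands": [
    {"dx": 0,"dy": -0.5,"dz": 0,"yaw": 0,"claw": 0.3},
    {"dx": 0,"dy": -1,"dz": 0,"yaw": 0,"claw": 0.3}
  ]
}}

```text
t: 6.08
tool_pos: [0.4931, -0.1711, 0.0703]
orientation: [0.871, 0.492, 0.0, 0.0]
force: [0.9, -1.8, 0.3]
grip_width: 0.0299
gripper_force: 0.5
```

>>> {"fn": "servo_tool", "kwargs": {
  "commands": [
    {"dx": 0,"dy": -0.5,"dz": 0,"yaw": 0,"claw": 0.3},
    {"dx": 0,"dy": -1,"dz": 0,"yaw": 0,"claw": 0.3}
  ]
}}

```text
t: 6.32
tool_pos: [0.4923, -0.1706, 0.0703]
orientation: [0.871, 0.492, 0.0, 0.0]
force: [0.7, -1.3, 0.4]
grip_width: 0.0296
gripper_force: 0.4
```

Run:
```python
from h import *
s=r.state();print(s["t"],s["tool_pos"],s["force"],s["torque"],s["gripper_force"])
for n in("side","top"):
    c=camera(n);print([(q,[(np.round(a["point"],4).tolist(),round(a["conf"],2)) for a in search_frame(c,q)[:2]]) for q in("peg_top","tongue")])
    im=c["image"]; v=im[130:235,255:380] if n=="side" else im[125:260,240:405]
    globals()[n]=cv2.convertScaleAbs(cv2.resize(v,(395,360),interpolation=cv2.INTER_CUBIC),alpha=1.3)
cv2.imwrite("pics/h2.png",np.hstack([side,top]))
```

```text
6.325 [ 0.49226943 -0.17060129  0.07028665] [ 0.73658612 -1.29221026  0.38507514] [-0.14547739 -0.06076272  0.01656869] 0.44842639937996864
[('peg_top', [([0.5499, -0.0469, 0.0558], 0.7)]), ('tongue', [([0.5485, -0.0483, 0.0586], 0.96)])]
[('peg_top', [([0.5658, -0.0708, 0.0548], 0.59), ([0.7089, 0.3775, 0.041], 0.31)]), ('tongue', [([0.5663, -0.067, 0.0599], 0.67)])]
```

View pics/h2.png

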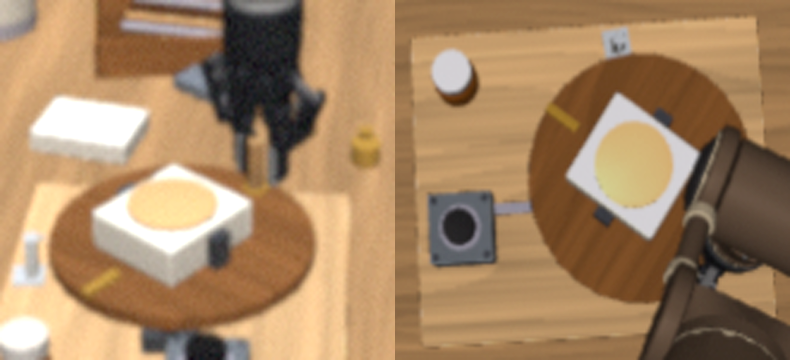

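The table turns freely at about 1.5 N: the tongue has moved along with the peg. I'll swing it along the arc in parts.

```bash
cat >> h.py <<'E'
AX=np.array([.5568,-.0880])
def arc(ths,z=.070,R=.105):
    for th in ths:
        P=AX+R*np.array([np.cos(th),np.sin(th)])
        d,y=rel([*P,z],(-np.sin(th),np.cos(th)));print(round(th,3),np.round(d,1),round(y,3))
E
python3 - <<'E'
from h import *
arc(np.linspace(-2.25,-2.65,11)[1:])
E
```

```text
-2.29 [ 0.6 -5.7  0.2] 0.176
-2.33 [ 1.4 -9.8  0.2] 0.216
-2.37 [  2.4 -13.9   0.2] 0.256
-2.41 [  3.6 -18.    0.2] 0.296
-2.45 [  4.9 -22.    0.2] 0.336
-2.49 [  6.3 -25.9   0.2] 0.376
-2.53 [  7.9 -29.8   0.2] 0.416
-2.57 [  9.7 -33.6   0.2] 0.456
-2.61 [ 11.6 -37.3   0.2] 0.496
-2.65 [ 13.7 -41.    0.2] 0.536
```

>>> {"fn": "servo_tool", "kwargs": {
  "commands": [
    {"dx": 0.6,"dy": -5,"dz": 0,"yaw": 0.12,"claw": 0.3},
    {"dx": 1.4,"dy": -9.8,"dz": 0,"yaw": 0.216,"claw": 0.3},
    {"dx": 2.4,"dy": -13.9,"dz": 0,"yaw": 0.256,"claw": 0.3},
    {"dx": 3.6,"dy": -18,"dz": 0,"yaw": 0.296,"claw": 0.3},
    {"dx": 4.9,"dy": -22,"dz": 0,"yaw": 0.336,"claw": 0.3},
    {"dx": 6.3,"dy": -25.9,"dz": 0,"yaw": 0.376,"claw": 0.3},
    {"dx": 7.9,"dy": -29.8,"dz": 0,"yaw": 0.416,"claw": 0.3},
    {"dx": 9.7,"dy": -33.6,"dz": 0,"yaw": 0.456,"claw": 0.3},
    {"dx": 11.6,"dy": -37.3,"dz": 0,"yaw": 0.496,"claw": 0.3},
    {"dx": 13.7,"dy": -41,"dz": 0,"yaw": 0.536,"claw": 0.3}
  ]
}}

```text
t: 7.88
tool_pos: [0.4642, -0.1377, 0.0703]
orientation: [0.97, 0.243, -0.0, 0.0]
force: [0.7, -1.3, -0.7]
grip_width: 0.0295
gripper_force: 0.5
```

Run:
```python
from h import *
s=r.state();d=s["tool_pos"][:2]-AX;print(np.arctan2(d[1],d[0]),np.hypot(*d))
arc(np.linspace(-2.65,-2.96,8)[1:])
```

```text
-2.648955986562493 0.10507963935080279
-2.694 [ 0.2 -4.8  0.3] 0.043
-2.739 [ 0.5 -9.4  0.3] 0.087
-2.783 [  1.  -14.    0.3] 0.132
-2.827 [  1.7 -18.6   0.3] 0.176
-2.871 [  2.6 -23.2   0.3] 0.22
-2.916 [  3.7 -27.7   0.3] 0.265
-2.96 [  5.1 -32.1   0.3] 0.309
```

>>> {"fn": "servo_tool", "kwargs": {
  "commands": [
    {"dx": 0.2,"dy": -4.8,"dz": 0,"yaw": 0.043,"claw": 0.3},
    {"dx": 0.5,"dy": -9.4,"dz": 0,"yaw": 0.087,"claw": 0.3},
    {"dx": 1,"dy": -14,"dz": 0,"yaw": 0.132,"claw": 0.3},
    {"dx": 1.7,"dy": -18.6,"dz": 0,"yaw": 0.176,"claw": 0.3},
    {"dx": 2.6,"dy": -23.2,"dz": 0,"yaw": 0.22,"claw": 0.3},
    {"dx": 3.7,"dy": -27.7,"dz": 0,"yaw": 0.265,"claw": 0.3},
    {"dx": 5.1,"dy": -32.1,"dz": 0,"yaw": 0.309,"claw": 0.3},
    {"dx": 5.1,"dy": -32.1,"dz": 0,"yaw": 0.309,"claw": 0.3}
  ]
}}

```text
t: 8.88
tool_pos: [0.4531, -0.1065, 0.0701]
orientation: [0.996, 0.092, -0.0, -0.0]
force: [-0.2, -0.9, 0.2]
grip_width: 0.03
gripper_force: 0.0
```

Run:
```python
from h import *
s=r.state();d=s["tool_pos"][:2]-AX;print(np.arctan2(d[1],d[0]),np.hypot(*d))
arc(np.linspace(-2.96,-3.02,4)[1:])
c=camera("top");v=c["image"][125:260,240:405]
cv2.imwrite("pics/h3.png",cv2.convertScaleAbs(cv2.resize(v,None,fx=4.4,fy=4.4,interpolation=cv2.INTER_CUBIC),alpha=1.8))
```

```text
-2.964671804688044 0.1053138759196936
-2.98 [ 0.3 -1.6  0.1] 0.022
-3.0 [ 0.4 -3.7  0.1] 0.042
-3.02 [ 0.5 -5.8  0.1] 0.062
```

View pics/h3.png

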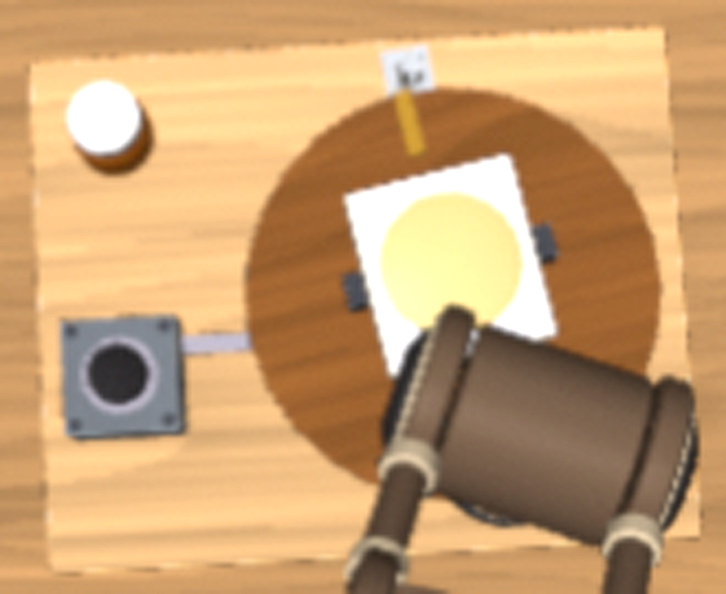

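Run:
```python
from h import *
c=camera("top");im=c["image"]
f=lambda x,y,z:ray(c,(240+x/4.4-.4,125+y/4.4-.4),z)
for n,p in(("plate.02",f(408,71.5,.02)),("plate.06",f(408,71.5,.06)),("tongue",f(402.5,97,.058)),("tbase",f(417,151,.058)),("corner a",f(380,52,.02)),("b",f(387,98,.02)),("c",f(430,45,.02)),("d",f(436,91,.02))):
    d=p[:2]-AX;print(n,p,np.hypot(*d),np.arctan2(d[1],d[0]))
a=cv2.resize(im[132:164,315:355],None,fx=12,fy=12,interpolation=cv2.INTER_CUBIC)
s=camera("side")["image"][188:222,250:300]
cv2.imwrite("pics/z.png",np.hstack([cv2.resize(a,(390,312)),cv2.resize(s,(400,312),interpolation=cv2.INTER_CUBIC)]))
```

```text
plate.02 [ 0.7008785  -0.06270797  0.02      ] 0.14628158146299727 0.17377283901124652
plate.06 [ 0.69113928 -0.06165247  0.06      ] 0.13689863173671266 0.19366852553342798
tongue [ 0.67590438 -0.05831396  0.058     ] 0.12274817514407381 0.24426689067727467
tbase [ 0.64278662 -0.0668694   0.058     ] 0.08854490760720135 0.2409679694033658
corner a [ 0.71337031 -0.04530165  0.02      ] 0.16228804684517387 0.26623631623118904
b [ 0.68402265 -0.04956278  0.02      ] 0.1329023066471468 0.293405768891171
c [ 0.71780933 -0.07652899  0.02      ] 0.16141743785484314 0.07112420900051965
d [ 0.68843416 -0.08007074  0.02      ] 0.13187276597317438 0.06016439114239087
```

View pics/z.png

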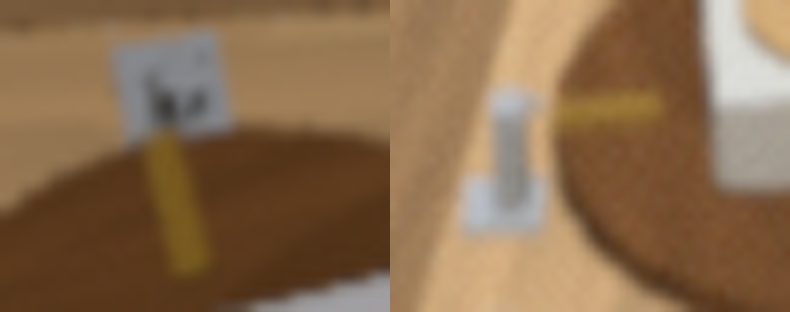

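Run:
```python
from h import *
c=camera("side")
f=lambda x,y,z:ray(c,(250+(x-390)/8-.4,188+y/9.18-.4),z)
for n,p in(("posttop",f(511,98,.06)),("nub",f(537,104,.058)),("foot",f(505,205,.02)),("tongue",f(558,112,.058)),("tb",f(660,104,.058))):
    d=p[:2]-AX;print(n,p,np.hypot(*d),np.arctan2(d[1],d[0]))
arc([-2.98,-3,-3.01,-3.02,-3.03])
```

```text
posttop [ 0.69069308 -0.05878844  0.06      ] 0.13704259401787752 0.21480488885444302
nub [ 0.68123774 -0.05954995  0.058     ] 0.12764856558169074 0.2247656798064697
foot [ 0.69534719 -0.05707296  0.02      ] 0.14195705052870983 0.21962323980763018
tongue [ 0.67250348 -0.05577036  0.058     ] 0.1201084699651875 0.271667096658579
tb [ 0.63639689 -0.06511525  0.058     ] 0.08282135372064785 0.27995731195283713
-2.98 [-0.  -2.1  0.2] 0.022
-3 [ 0.  -4.2  0.2] 0.042
-3.01 [ 0.1 -5.3  0.2] 0.052
-3.02 [ 0.1 -6.3  0.2] 0.062
-3.03 [ 0.2 -7.4  0.2] 0.072
```

>>> {"fn": "servo_tool", "kwargs": {
  "commands": [
    {"dx": 0,"dy": -2.1,"dz": 0,"yaw": 0.022,"claw": 0.3},
    {"dx": 0,"dy": -4.2,"dz": 0,"yaw": 0.042,"claw": 0.3},
    {"dx": 0.1,"dy": -6.2,"dz": 0,"yaw": 0.06,"claw": 0.3},
    {"dx": 0.1,"dy": -6.2,"dz": 0,"yaw": 0.06,"claw": 0.3}
  ]
}}

```text
t: 9.57
tool_pos: [0.4524, -0.1006, 0.0702]
orientation: [0.998, 0.061, -0.0, -0.0]
force: [-0.5, 0.5, 0.9]
grip_width: 0.0299
gripper_force: 0.0
```

>>> {"fn": "servo_tool", "kwargs": {
  "commands": [
    {"dx": 0,"dy": 3,"dz": 0,"yaw": 0,"claw": 0.3},
    {"dx": 0,"dy": 5,"dz": 0,"yaw": 0,"claw": 0.3}
  ]
}}

```text
t: 9.82
tool_pos: [0.4532, -0.106, 0.0703]
orientation: [0.998, 0.061, -0.0, -0.0]
force: [-0.9, 0.1, -0.3]
grip_width: 0.0297
gripper_force: 0.0
```

Run:
```python
from h import *
a=cv2.resize(camera("top")["image"][132:164,315:355],(390,312),interpolation=cv2.INTER_CUBIC)
s=camera("side")["image"][188:222,250:300]
cv2.imwrite("pics/z2.png",cv2.convertScaleAbs(np.hstack([a,cv2.resize(s,(400,312),interpolation=cv2.INTER_CUBIC)]),alpha=1.3))
print(rel([.5057,.1080,.12],(0,1)))
```

```text
(array([  78.2, -206.1,  -49.7]), np.float64(0.12236639397084303))
```

View pics/z2.png

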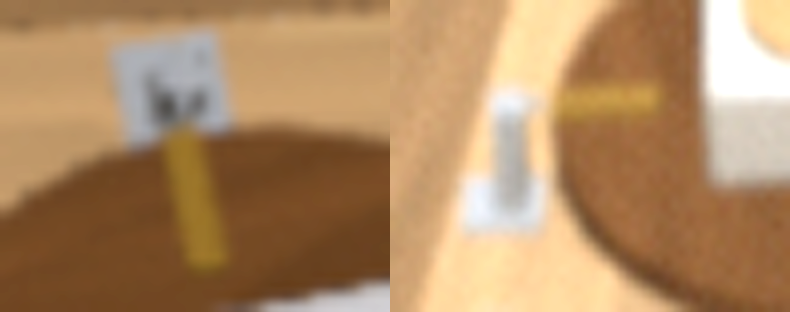

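Both views now show the tongue end in line with the post's point: top (180,130), side (560,104) against (537,103). Next I'll lift off, shut the fingers and move over the button.

>>> {"fn": "servo_tool", "kwargs": {
  "commands": [
    {"dx": 0,"dy": 0,"dz": -25,"yaw": 0,"claw": 0.3},
    {"dx": 0,"dy": 0,"dz": -60,"yaw": 0,"claw": 0.3},
    {"dx": 0,"dy": 0,"dz": -80,"yaw": 0,"claw": 1},
    {"dx": 20,"dy": -52,"dz": -80,"yaw": 0,"claw": 1},
    {"dx": 40,"dy": -104,"dz": -80,"yaw": 0,"claw": 1},
    {"dx": 60,"dy": -156,"dz": -75,"yaw": 0,"claw": 1},
    {"dx": 78,"dy": -206,"dz": -50,"yaw": 0,"claw": 1},
    {"dx": 78,"dy": -206,"dz": -40,"yaw": 0,"claw": 1},
    {"dx": 78,"dy": -206,"dz": -35,"yaw": 0,"claw": 1}
  ]
}}

```text
t: 11.05
tool_pos: [0.5044, 0.1079, 0.1043]
orientation: [0.998, 0.062, -0.001, 0.0]
force: [-0.9, 0.2, 0.5]
grip_width: -0.0003
gripper_force: 0.0
```

Run:
```python
from h import *
s=r.state();print(s["tool_pos"],s["grip_width"],rel([.5057,.1080,.085]))
c=camera("side");print(proj(c,[.5057,.1080,.084]),proj(c,s["tool_pos"]))
cv2.imwrite("pics/b.png",cv2.resize(c["image"][190:265,280:360],None,fx=6,fy=6,interpolation=cv2.INTER_CUBIC))
```

```text
[0.50438312 0.10786594 0.10427646] -0.0003220266255624655 (array([ 1.4,  0. , 19.3]), None)
[318.9767098  228.68960439] [319.39402989 222.22926998]
```

View pics/b.png

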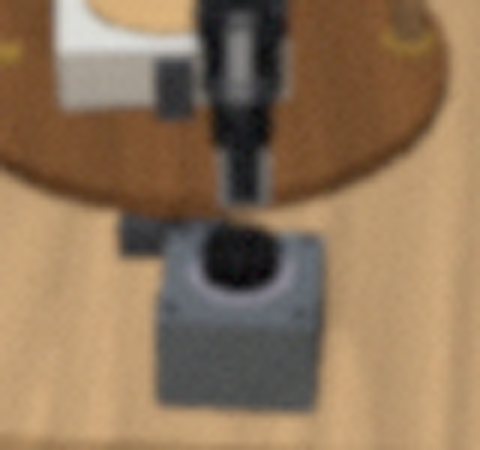

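Fingertips at (243,205) are centred over the button at (240,250), so I'll press in small steps.

>>> {"fn": "servo_tool", "kwargs": {
  "commands": [
    {"dx": 1,"dy": 0,"dz": 10,"yaw": 0,"claw": 1},
    {"dx": 1,"dy": 0,"dz": 17,"yaw": 0,"claw": 1},
    {"dx": 1,"dy": 0,"dz": 21,"yaw": 0,"claw": 1},
    {"dx": 1,"dy": 0,"dz": 24,"yaw": 0,"claw": 1},
    {"dx": 1,"dy": 0,"dz": 26,"yaw": 0,"claw": 1},
    {"dx": 1,"dy": 0,"dz": 27,"yaw": 0,"claw": 1}
  ]
}}

```text
t: 11.85
tool_pos: [0.5066, 0.1082, 0.0784]
orientation: [0.998, 0.061, 0.0, 0.0]
force: [-0.8, -0.9, 2.1]
grip_width: -0.0002
gripper_force: 1.0
```

>>> {"fn": "servo_tool", "kwargs": {
  "commands": [
    {"dx": 0,"dy": 0,"dz": 1,"yaw": 0,"claw": 1},
    {"dx": 0,"dy": 0,"dz": 2,"yaw": 0,"claw": 1},
    {"dx": 0,"dy": 0,"dz": 2,"yaw": 0,"claw": 1}
  ]
}}

```text
t: 12.22
tool_pos: [0.5066, 0.1083, 0.0764]
orientation: [0.998, 0.061, 0.0, 0.0]
force: [-0.5, -1.5, 2.0]
grip_width: -0.0003
gripper_force: 1.1
```

>>> {"fn": "servo_tool", "kwargs": {
  "commands": [
    {"dx": 0,"dy": 0,"dz": 1,"yaw": 0,"claw": 1},
    {"dx": 0,"dy": 0,"dz": 1,"yaw": 0,"claw": 1}
  ]
}}

```text
t: 12.48
tool_pos: [0.5066, 0.1083, 0.0757]
orientation: [0.998, 0.061, 0.0, 0.0]
force: [-1.1, -1.5, 5.5]
grip_width: 0.0001
gripper_force: 2.4
```

>>> {"fn": "servo_tool", "kwargs": {
  "commands": [
    {"dx": 0,"dy": 0,"dz": 1,"yaw": 0,"claw": 1},
    {"dx": 0,"dy": 0,"dz": 1,"yaw": 0,"claw": 1}
  ]
}}

```text
t: 12.72
tool_pos: [0.5066, 0.1083, 0.0753]
orientation: [0.998, 0.061, -0.0, 0.0]
force: [-2.0, -2.4, 8.4]
grip_width: -0.0001
gripper_force: 4.5
```

>>> {"fn": "servo_tool", "kwargs": {
  "commands": [
    {"dx": 0,"dy": 0,"dz": 1,"yaw": 0,"claw": 1},
    {"dx": 0,"dy": 0,"dz": 1,"yaw": 0,"claw": 1}
  ]
}}

```text
t: 12.98
tool_pos: [0.5066, 0.1083, 0.075]
orientation: [0.998, 0.061, -0.0, 0.0]
force: [-4.4, -2.2, 13.0]
grip_width: -0.0002
gripper_force: 6.6
```

>>> {"fn": "servo_tool", "kwargs": {
  "commands": [
    {"dx": 0,"dy": 0,"dz": 1,"yaw": 0,"claw": 1},
    {"dx": 0,"dy": 0,"dz": 1,"yaw": 0,"claw": 1}
  ]
}}

```text
t: 13.22
tool_pos: [0.5066, 0.1083, 0.0731]
orientation: [0.998, 0.061, 0.0, 0.0]
force: [-1.5, -2.3, 4.5]
grip_width: -0.0003
gripper_force: 2.1
```

>>> {"fn": "servo_tool", "kwargs": {
  "commands": [
    {"dx": 0,"dy": 0,"dz": 1,"yaw": 0,"claw": 1},
    {"dx": 0,"dy": 0,"dz": 1,"yaw": 0,"claw": 1}
  ]
}}

```text
t: 13.48
tool_pos: [0.5066, 0.1083, 0.0715]
orientation: [0.998, 0.061, 0.0, -0.0]
force: [-1.3, -2.0, 6.6]
grip_width: 0.0
gripper_force: 2.8
```

>>> {"fn": "servo_tool", "kwargs": {
  "commands": [
    {"dx": 0,"dy": 0,"dz": 1,"yaw": 0,"claw": 1},
    {"dx": 0,"dy": 0,"dz": 1,"yaw": 0,"claw": 1}
  ]
}}

```text
t: 13.72
tool_pos: [0.5066, 0.1083, 0.0714]
orientation: [0.998, 0.061, -0.0, 0.0]
force: [-3.6, -1.5, 11.8]
grip_width: -0.0005
gripper_force: 5.8
```

>>> {"fn": "servo_tool", "kwargs": {
  "commands": [
    {"dx": 0,"dy": 0,"dz": 1,"yaw": 0,"claw": 1},
    {"dx": 0,"dy": 0,"dz": 1,"yaw": 0,"claw": 1}
  ]
}}

```text
t: 13.98
tool_pos: [0.5067, 0.1083, 0.0713]
orientation: [0.998, 0.061, -0.0, 0.0]
force: [-6.2, -1.7, 16.7]
grip_width: 0.0
gripper_force: 8.8
```

>>> {"fn": "servo_tool", "kwargs": {
  "commands": [
    {"dx": 0,"dy": 0,"dz": -10,"yaw": 0,"claw": 1},
    {"dx": 0,"dy": 0,"dz": -25,"yaw": 0,"claw": 1},
    {"dx": 0,"dy": 0,"dz": -60,"yaw": 0,"claw": 1},
    {"dx": -20,"dy": 52,"dz": -90,"yaw": 0,"claw": 0.3},
    {"dx": -40,"dy": 104,"dz": -90,"yaw": 0,"claw": 0.3},
    {"dx": -60,"dy": 156,"dz": -90,"yaw": 0,"claw": 0.3},
    {"dx": -79,"dy": 208,"dz": -90,"yaw": 0,"claw": 0.3},
    {"dx": -79,"dy": 208,"dz": -90,"yaw": 0,"claw": 0.3}
  ]
}}

```text
t: 14.98
tool_pos: [0.4528, -0.1106, 0.1595]
orientation: [0.998, 0.058, 0.0, 0.0]
force: [0.2, 0.3, 0.4]
grip_width: 0.0295
gripper_force: 0.0
```

Run:
```python
from h import *
s=r.state();print(s["tool_pos"],s["grip_width"],rel([.4533,-.1076,.07]))
```

```text
[ 0.45277733 -0.11057778  0.1595303 ] 0.029501044617190293 (array([ 0.8, -2.9, 89.5]), None)
```

>>> {"fn": "servo_tool", "kwargs": {
  "commands": [
    {"dx": 0,"dy": 0,"dz": 20,"yaw": 0,"claw": 0.3},
    {"dx": 0,"dy": 0,"dz": 35,"yaw": 0,"claw": 0.3},
    {"dx": 0,"dy": 0,"dz": 40,"yaw": 0,"claw": 0.3}
  ]
}}

```text
t: 15.35
tool_pos: [0.4526, -0.1065, 0.1179]
orientation: [0.998, 0.062, -0.001, -0.001]
force: [-0.6, -0.0, -0.0]
grip_width: 0.0299
gripper_force: 0.0
```

Run:
```python
from h import *
s=r.state();print(s["tool_pos"],s["grip_width"],rel([.4533,-.1076,.07]))
```

```text
[ 0.45257647 -0.10652398  0.11794288] 0.029881293939288463 (array([ 0.7,  1.2, 47.9]), None)
```

>>> {"fn": "servo_tool", "kwargs": {
  "commands": [
    {"dx": 0,"dy": 1,"dz": 15,"yaw": 0,"claw": 0.3},
    {"dx": 0,"dy": 1,"dz": 30,"yaw": 0,"claw": 0.3},
    {"dx": 0,"dy": 1,"dz": 42,"yaw": 0,"claw": 0.3},
    {"dx": 0,"dy": 1,"dz": 47,"yaw": 0,"claw": 0.3},
    {"dx": 0,"dy": 1,"dz": 47,"yaw": 0,"claw": 0.3}
  ]
}}

```text
t: 15.98
tool_pos: [0.4533, -0.1088, 0.0718]
orientation: [0.998, 0.061, -0.0, -0.0]
force: [0.4, 1.1, -0.3]
grip_width: 0.03
gripper_force: 0.0
```

>>> {"fn": "servo_tool", "kwargs": {
  "commands": [
    {"dx": 0,"dy": -2,"dz": 0,"yaw": 0,"claw": 0.3},
    {"dx": 0,"dy": -4,"dz": 0,"yaw": 0,"claw": 0.3},
    {"dx": 0,"dy": -5.5,"dz": 0,"yaw": 0,"claw": 0.3},
    {"dx": 0,"dy": -5.5,"dz": 0,"yaw": 0,"claw": 0.3}
  ]
}}

```text
t: 16.48
tool_pos: [0.453, -0.1032, 0.0725]
orientation: [0.998, 0.061, 0.0, 0.0]
force: [-0.0, -0.8, -0.5]
grip_width: 0.0298
gripper_force: 0.0
```

>>> {"fn": "servo_tool", "kwargs": {
  "commands": [
    {"dx": 0,"dy": -0.5,"dz": 0,"yaw": 0,"claw": 0.3},
    {"dx": 0,"dy": -1,"dz": 0,"yaw": 0,"claw": 0.3},
    {"dx": 0,"dy": -1,"dz": 0,"yaw": 0,"claw": 0.3}
  ]
}}

```text
t: 16.85
tool_pos: [0.4527, -0.1024, 0.0723]
orientation: [0.998, 0.061, -0.0, -0.0]
force: [-0.4, 0.8, -0.6]
grip_width: 0.0297
gripper_force: 0.0
```

Small steps from here until contact.

>>> {"fn": "servo_tool", "kwargs": {
  "commands": [
    {"dx": 0,"dy": -0.5,"dz": 0,"yaw": 0,"claw": 0.3},
    {"dx": 0,"dy": -1,"dz": 0,"yaw": 0,"claw": 0.3},
    {"dx": 0,"dy": -1,"dz": 0,"yaw": 0,"claw": 0.3}
  ]
}}

```text
t: 17.23
tool_pos: [0.4526, -0.1013, 0.0723]
orientation: [0.998, 0.061, -0.0, -0.0]
force: [0.7, 0.7, -0.3]
grip_width: 0.0299
gripper_force: 0.0
```

>>> {"fn": "servo_tool", "kwargs": {
  "commands": [
    {"dx": 0,"dy": -0.5,"dz": 0,"yaw": 0,"claw": 0.3},
    {"dx": 0,"dy": -0.5,"dz": 0,"yaw": 0,"claw": 0.3}
  ]
}}

```text
t: 17.48
tool_pos: [0.4526, -0.1008, 0.0723]
orientation: [0.998, 0.061, -0.0, -0.0]
force: [-0.1, -1.2, -0.3]
grip_width: 0.03
gripper_force: 0.0
```

>>> {"fn": "servo_tool", "kwargs": {
  "commands": [
    {"dx": 0,"dy": -0.5,"dz": 0,"yaw": 0,"claw": 0.3},
    {"dx": 0,"dy": -0.5,"dz": 0,"yaw": 0,"claw": 0.3}
  ]
}}

```text
t: 17.73
tool_pos: [0.4526, -0.1005, 0.0723]
orientation: [0.998, 0.061, 0.0, 0.0]
force: [1.1, -1.0, -0.2]
grip_width: 0.0301
gripper_force: 0.4
```

>>> {"fn": "servo_tool", "kwargs": {
  "commands": [
    {"dx": 0,"dy": -0.5,"dz": 0,"yaw": 0,"claw": 0.3},
    {"dx": 0,"dy": -0.5,"dz": 0,"yaw": 0,"claw": 0.3}
  ]
}}

```text
t: 17.98
tool_pos: [0.4526, -0.1004, 0.0723]
orientation: [0.998, 0.062, 0.0, 0.0]
force: [-0.1, -3.1, -1.1]
grip_width: 0.03
gripper_force: 1.7
```

>>> {"fn": "servo_tool", "kwargs": {
  "commands": [
    {"dx": 0,"dy": -0.5,"dz": 0,"yaw": 0,"claw": 0.3},
    {"dx": 0,"dy": -0.5,"dz": 0,"yaw": 0,"claw": 0.3}
  ]
}}

```text
t: 18.23
tool_pos: [0.4525, -0.1003, 0.0723]
orientation: [0.998, 0.062, 0.0, 0.001]
force: [0.4, -6.5, -2.7]
grip_width: 0.0302
gripper_force: 2.8
```

>>> {"fn": "servo_tool", "kwargs": {
  "commands": [
    {"dx": 0,"dy": -0.4,"dz": 0,"yaw": 0,"claw": 0.3},
    {"dx": 0,"dy": -0.4,"dz": 0,"yaw": 0,"claw": 0.3}
  ]
}}

```text
t: 18.48
tool_pos: [0.4525, -0.1002, 0.0723]
orientation: [0.998, 0.062, 0.0, 0.001]
force: [-0.6, -6.1, -2.2]
grip_width: 0.0301
gripper_force: 3.4
```

The peg holds still against about 6 N, so the table is locked. I'll hold briefly, back off to the middle of the gap and lift away.

>>> {"fn": "servo_tool", "kwargs": {
  "commands": [
    {"dx": 0,"dy": 0,"dz": 0,"yaw": 0,"claw": 0.3},
    {"dx": 0,"dy": 0,"dz": 0,"yaw": 0,"claw": 0.3},
    {"dx": 0,"dy": 3,"dz": 0,"yaw": 0,"claw": 0.3},
    {"dx": 0,"dy": 7.5,"dz": 0,"yaw": 0,"claw": 0.3},
    {"dx": 0,"dy": 7.5,"dz": 0,"yaw": 0,"claw": 0.3},
    {"dx": 0,"dy": 7.5,"dz": -25,"yaw": 0,"claw": 0.3},
    {"dx": 0,"dy": 7.5,"dz": -60,"yaw": 0,"claw": 0.3},
    {"dx": 0,"dy": 7.5,"dz": -110,"yaw": 0,"claw": 0.3},
    {"dx": 0,"dy": 50,"dz": -140,"yaw": 0,"claw": 0.3},
    {"dx": 0,"dy": 100,"dz": -140,"yaw": 0,"claw": 0.3}
  ]
}}

```text
t: 19.73
tool_pos: [0.4672, -0.1994, 0.2162]
orientation: [0.998, 0.062, 0.003, 0.002]
force: [0.4, -0.3, -0.9]
grip_width: 0.03
gripper_force: 0.0
```

>>> {"fn": "servo_tool", "kwargs": {
  "commands": [
    {"dx": 0,"dy": 50,"dz": 0,"yaw": 0,"claw": 0.3},
    {"dx": 0,"dy": 100,"dz": 0,"yaw": 0,"claw": 0.3},
    {"dx": 0,"dy": 100,"dz": 0,"yaw": 0,"claw": 0.3},
    {"dx": 0,"dy": 100,"dz": 0,"yaw": 0,"claw": 0.3}
  ]
}}

```text
t: 20.23
tool_pos: [0.4764, -0.2966, 0.2117]
orientation: [0.998, 0.061, -0.0, -0.001]
force: [0.6, 0.5, -0.3]
grip_width: 0.0297
gripper_force: 0.0
```

Run:
```python
from h import *
print(r.state()["tool_pos"])
c=camera("top");v=c["image"][125:260,240:405]
cv2.imwrite("pics/end.png",cv2.convertScaleAbs(cv2.resize(v,None,fx=4.4,fy=4.4,interpolation=cv2.INTER_CUBIC),alpha=1.8))
```

```text
[ 0.47635551 -0.29664349  0.21170235]
```

View pics/end.png

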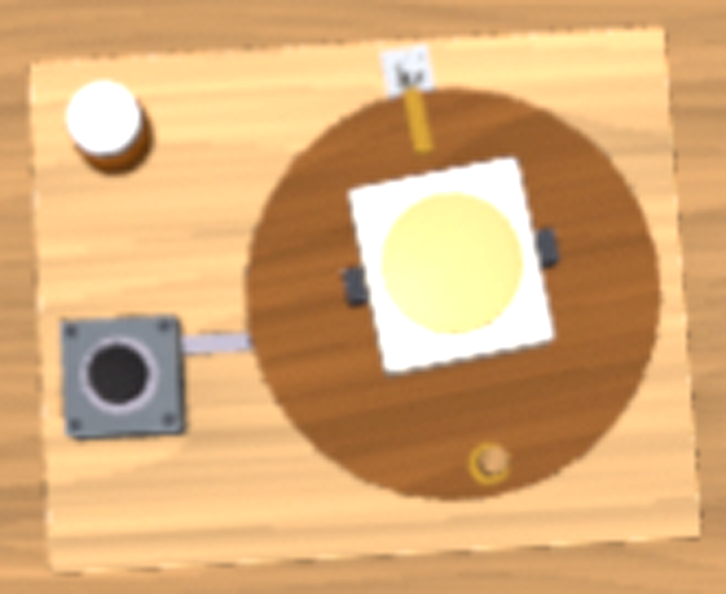

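The tongue end at (412,93) sits at the index post (408,72), and the table, jar and box are undisturbed, so I'm handing in.

```bash
python3 -c "
from cell import r
print(r.hand_in())"
```

```text
the job is handed in; nothing more can be done
None
```

The job is handed in, though no verdict came back: the tongue points at the index, the table is locked there, and the peg held against a push of about 6 N.

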